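# Pin the boring jig's arm and thread its guide rod

### The arm

A 6-joint arm with a two-finger parallel gripper is mounted at the origin on the work surface. World frame = base frame: x ahead of the robot, y to its left, z up, the work surface at z = 0. Lengths are in m, angles in rad, forces in N, time in s.
With the tool pointing down it reaches from about 0.275 to 0.75 m from the base axis. Payload 10.2 kg.
Tool frame: the origin (TCP) lies midway between the tips of the shut fingers; the grasp point (between the pads) lies 19 mm behind it (env.hold_point_z is the distance from the TCP to the grasp point, in m); x points along the fingers, z is the direction in which the jaws open and shut, and the axes are right-handed (so a half turn about x gives the same grasp; the last joint's range is limited). The gripper opens to 85 mm and grips with 20 to 120 N. Pads are 22 mm wide; open, the fingers measure 114 mm over their backs; the gripper's body (76 mm by 85 mm) begins 54 mm behind the grasp point. The pads swing forward as they close: fully open they stand 13 mm farther back than shut.
Start: joints at [-1.347, 0.313, 1.498, -0, 1.331, -0.223], TCP at [0.227, -0.473, 0.231] pointing down, gripper open.
Joint ranges: [-2.94, 2.94], [-0.97, 2.17], [0.19, 2.56], [-1.23, 4.37], [0.02, 3.11], [-2.88, 2.88]. Speed limits (rad/s): [2.39, 2.39, 3.01, 3.14, 3.14, 3.14].

### API

Orientations are given as a unit quaternion [x, y, z, w].
In Python, from bench import env, kinematics, monitor, eyes, job gives the robot as it stands. The module is installed in compiled form; this text tells all that it offers. Calls block until the motion is done:
- env.reach(position, orientation): joint-space move of the TCP to a pose.
- env.movel(position, velocity=0.15, frame=None, guard=None): straight line of the TCP; frame=None keeps the orientation; velocity is the mean speed in m/s. With guard (N) it stops when the force on the tool has changed by that much, and returns True; else False.
- env.set_joints(angles): joint-space move.
- env.release() and env.close_gripper(effort=None): open the fingers fully, or close them until they stop; effort is the grip in N (None keeps the last).
- env.hold(seconds).
- kinematics.ik(position, orientation): joint angles nearest the present ones, or None.
- monitor.sense(): the state.
- eyes.grab_frame(name): name is "scene" or "top" or "wrist"; returns a dict with "frame" (480x640x3 uint8, red, green, blue), "mtx" (3x3 intrinsics, pixels), "view" (4x4, takes a point from world to camera coordinates). Camera axes: x right, y down, z forward; pixel columns grow to the right and rows downward; lengths in m; the calibration is good to about 2 mm. The wrist camera is an equidistant fisheye: a pixel r from the principal point sees the ray r / f radians off the axis. A picture is of the moment at which its call begins. There is no depth.
A pose or a line that the arm cannot do raises env.MotionError and nothing moves.
- job.hand_in(): hands the job in, once; it reports no verdict.
The state is a dict: "clock": time; "joints": joint angles; "qvel": joint speeds; "joint_efforts": joint torques, N m; "position": TCP position; "ee_rot": TCP orientation; "contact_force": force on the tool from outside, world axes, zero at the start; "ft_torque": the same for the moment, N m; "finger_gap": opening from 0.0 (shut) to 1.0 (fully open).
Only numpy, scipy, OpenCV 4.12 (cv2) and the standard library are available. Lean on these libraries where they do the work, as an engineer would, in place of code of your own. Each camera call takes 0.05 s, during which the arm holds its last target.

### The job

Lock the swing arm of the wooden boring jig: push the short headed lock pin down through the fork and the arm's lug until its flange sits flat on the fork, and let go of it. Then thread the long guide rod down through the bushing in the arm and the bushing below it until its tip shows under the lower one, and finish while still holding the rod upright there, its handle clear of the arm so that only the gripper carries it. Leave the other things on the bench where they are.

Things in the scene. Friction and masses are not known exactly. Their poses are not given: they have to be found in the camera images.
- jig: Boring jig fixed to the bench; place and yaw vary. Wooden base 130 x 290 x 18 mm, y -150 to +140; origin on the bench under its middle, z up, y along the level swing arm (36 to 44 mm wide), which runs from the hinge post (y +95) to an aluminium fork on a second post (y -115 to -145, as high as the fork). Arm 125 to 139 mm above the bench; nothing on the jig is higher than the fork, 153 mm.
- fork_top (a point): Middle of the mouth of the fork's vertical hole, on the upper ear's top face, 153 mm above the bench, at x 0, y -85 mm in the jig's frame. Ears 44 (x) by 66 mm (y), at heights 109 to 121 and 141 to 153 mm, both with 13.6 mm holes on this line; free space below.
- lug_hole (a point): Middle of the top of the arm's lug hole (13.6 mm), between the ears, 139 mm up. A spring holds the arm about 2.8 mm off the fork's line along the jig's +x (some 3 N; total play 4 mm); the pin's tapered nose draws it in when the pin is pushed down with a few newtons, at most about 10. The pin may not fall home by itself.
- upper_bushing (a point): Middle of the mouth of the upper brass bushing, on the swing arm's top face, 139 mm above the bench: vertical through hole 14 mm in diameter, 14 mm long, 100 mm from the fork hole along the jig's +y. It shifts sideways by about 0.6 mm as the lock pin goes in.
- lower_bushing (a point): Middle of the mouth of the lower brass bushing, on top of its block (44 x 44 x 15 mm), 80 mm above the bench, straight below the upper bushing once the arm is pinned (within about 1 mm): vertical through hole 14 mm in diameter, 15 mm long, underside at 65 mm. Below it is free space down to the base plate at 18 mm.
- tool_block: Wooden tool block 70 x 230 x 60 mm, fixed to the bench (place and yaw vary); origin under its middle, long side along its y. Three upright holes 13.2 mm wide, 52 mm deep, at y -85, 0 and +85 mm hold the lock pin, the guide rod and a reamer in any order, the square handles' faces roughly parallel to the block's sides. The tallest, the rod, reaches 178 mm above the bench.
- lock_pin: Short lock pin, about 90 g, 87 mm long: steel shank 12 mm in diameter, 50 mm long (nose tapers over 7 mm to 5 mm), steel flange 26 mm in diameter, 5 mm thick, then a square brown wooden handle 20 x 20 x 32 mm. Origin at the nose's tip, z up along the pin to the handle, x and y square to the handle's faces. At the start its flange rests on the tool block.
- pin_seat (a point): Middle of the underside of the lock pin's flange, 50 mm above the pin's tip; seated, it lies at fork_top.
- pin_grip (a point): Where to grip the lock pin: middle of its square handle (20 mm across), 73 mm above its tip, 18 mm above the top of its flange.
- guide_rod: Long guide rod, about 140 g, 170 mm long: steel shank 12 mm in diameter, 120 mm long (nose tapers over 7 mm to 5 mm), then a square brown wooden handle 20 x 20 x 50 mm. Origin at the nose's tip, z up along the rod to the handle, x and y square to the handle's faces. At the start its tip is 8 mm above the bench; it may lean up to 0.03 rad.
- rod_shoulder (a point): Middle of the underside of the guide rod's handle, 120 mm above its tip. If the rod were dropped in, this would rest on the arm around the upper bushing, the tip 46 mm below the lower bushing's underside.
- rod_grip (a point): Where to grip the guide rod: on its square handle (20 mm across), 147 mm above its tip, 27 mm above the shoulder.
- reamer: Bystander: hand reamer with a round, bulbous brown handle (28 mm in diameter), standing in the third hole of the tool block, 138 mm high above the bench; origin at its tip.
- wedge: Bystander: maple wedge block 26 x 50 x 14 mm lying on the jig's base plate, on its +x side; origin under its middle.
- finger_plane: Bystander: small brass finger plane 70 x 26 mm, 40 mm high, on the bench beyond the jig; origin under its middle.
- varnish_jar: Bystander: amber jar 60 mm in diameter, 75 mm high, beyond the jig and the tool block; origin under its middle.
- mallet: Bystander: wooden mallet lying on the bench to the right of the jig; origin on its underside.
- gouge: Bystander: gouge with a wooden handle, 200 mm long, lying to the left of the tool block; origin on its underside.
- bridge_blank: Bystander: maple violin-bridge blank 42 x 34 x 8 mm lying on the jig's base plate, on its +x side; origin under its middle.
Things that resemble listed ones, but are neither listed nor needed, are in the scene too. Leave any blue or purple look-alike of the guide_rod alone.

How it is judged:
By the outcome, as a careful person would: the job done as asked, in the order asked, and still so for the second after the job is handed in, while the arm keeps its last pose, push and grip.
It also fails if it takes over 72 s, if anything falls off the work surface, if the arm or the gripper's body presses on something with over 40 N, if the wrist force passes 120 N, or if a joint passes its speed limit or range.

## Working session

There is one attempt and no reset: what is moved stays moved. The work goes in short steps, each a Python script; the robot and the scene stay as the last script left them, time stands still between calls to the robot, and variables do not carry over. Pictures are saved under pics/ and viewed, and the job is handed in when it is done.

```bash
mkdir -p pics; ls; python3 - <<'E'
from bench import env,kinematics,monitor,eyes,job
import cv2,numpy as np
for n in ["scene","top","wrist"]:
    f=eyes.grab_frame(n)
    cv2.imwrite(f"pics/{n}0.png",f["frame"][:,:,::-1])
    np.set_printoptions(precision=4,suppress=True)
    print(n,f["mtx"],f["view"])
    np.savez(f"pics/{n}0.npz",**f)
print(monitor.sense(), env.hold_point_z)
E
```

```text
pics
scene [[571.9557   0.     309.3868]
 [  0.     571.9557 240.113 ]
 [  0.       0.       1.    ]] [[-0.4207  0.9072  0.0046  0.2274]
 [ 0.7156  0.3349 -0.613  -0.369 ]
 [-0.5577 -0.2546 -0.7901  1.8256]
 [ 0.      0.      0.      1.    ]]
top [[479.1509   0.     322.6549]
 [  0.     479.1509 242.229 ]
 [  0.       0.       1.    ]] [[-0.0089 -0.9999  0.0061  0.0278]
 [-0.9819  0.0076 -0.1894  0.6228]
 [ 0.1894 -0.0077 -0.9819  1.317 ]
 [ 0.      0.      0.      1.    ]]
wrist [[371.6483   0.     323.5307]
 [  0.     371.6483 244.2084]
 [  0.       0.       1.    ]] [[ 0.4321 -0.9018 -0.0015 -0.5243]
 [-0.8566 -0.411   0.312  -0.04  ]
 [-0.282  -0.1335 -0.9501  0.3799]
 [ 0.      0.      0.      1.    ]]
{'clock': 0.15, 'joints': array([-1.3474,  0.3133,  1.4982,  0.    ,  1.331 , -0.2234]), 'qvel': array([ 0.0008, -0.0025, -0.0041,  0.0008,  0.0001, -0.0004]), 'joint_efforts': array([  0.0014, -41.2369, -25.9797,  -0.0002,   0.0032,   0.    ]), 'position': array([ 0.2268, -0.4733,  0.2309]), 'ee_rot': array([ 0.377 ,  0.5986, -0.3765,  0.5981]), 'contact_force': array([ 0.9644, -0.0617,  0.9313]), 'ft_torque': array([ 0.0322, -0.0221, -0.0144]), 'finger_gap': 0.9970294374787658} 0.0187
```

View pics/scene0.png

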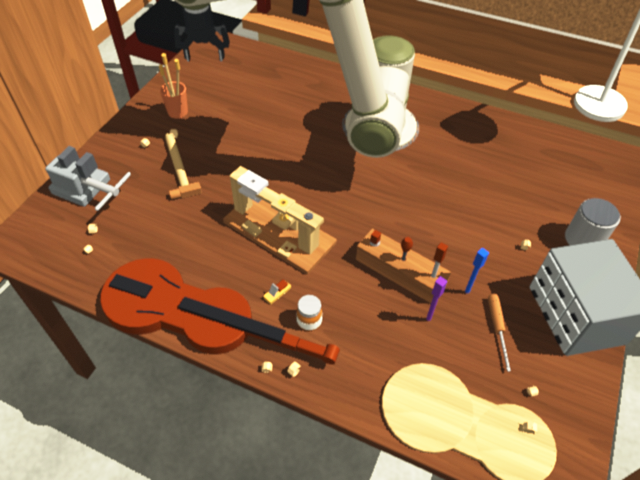

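View pics/top0.png

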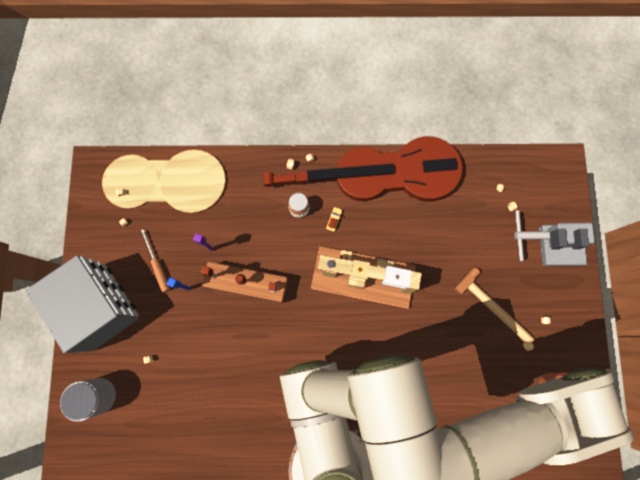

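View pics/wrist0.png

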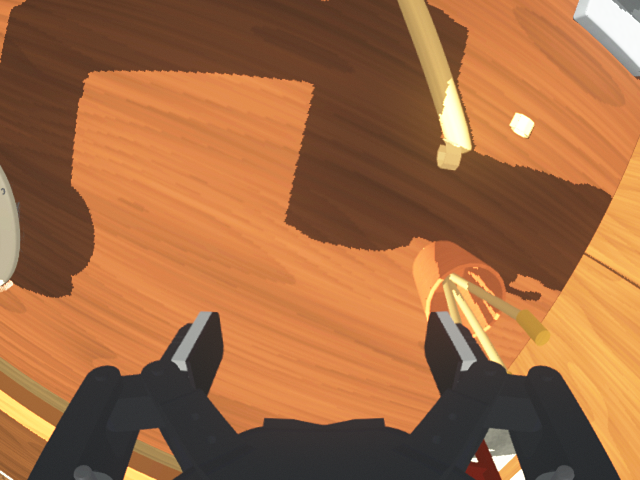

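```bash
python3 - <<'E'
import cv2
a=cv2.imread("pics/scene0.png");b=cv2.imread("pics/top0.png")
c=a[160:330,210:510];c=cv2.resize(c,None,fx=2.6,fy=2.6,interpolation=2);cv2.imwrite("pics/c1.png",c[:600,:800])
c=b[220:320,140:440];c=cv2.resize(c,None,fx=2.6,fy=2.6,interpolation=2);cv2.imwrite("pics/c2.png",c)
E
```

```text
(no output)
```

View pics/c1.png

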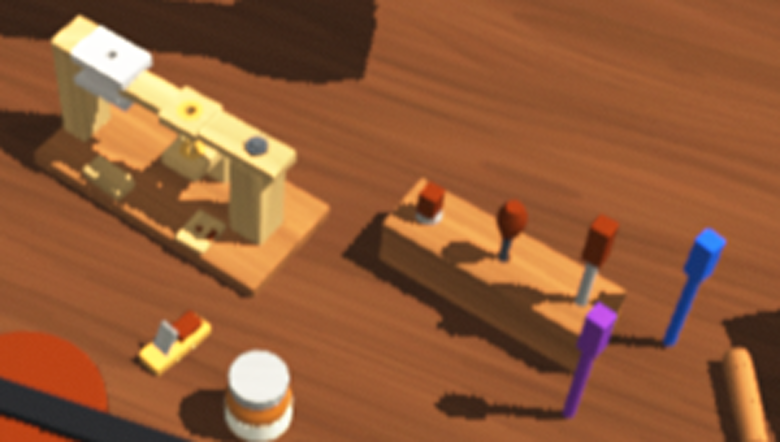

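View pics/c2.png

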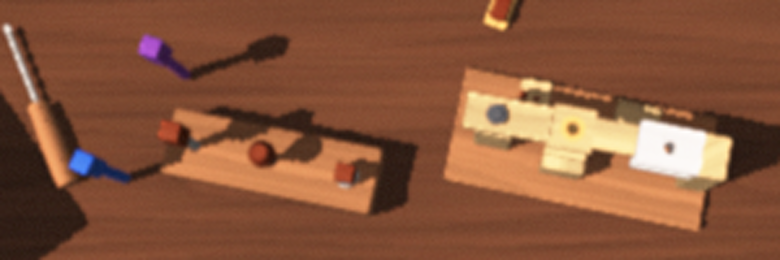

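```bash
cat > h.py <<'E'
import numpy as np,cv2
from scipy.spatial.transform import Rotation as R
np.set_printoptions(precision=4,suppress=True)
def ray(f,uv,fish=False):
    K=f["mtx"];V=f["view"]
    d=np.array([(uv[0]-K[0,2])/K[0,0],(uv[1]-K[1,2])/K[1,1]])
    if fish:
        r=np.linalg.norm(d); d3=np.array([*(d/max(r,1e-9)*np.sin(r)),np.cos(r)])
    else: d3=np.array([*d,1.])
    return -V[:3,:3].T@V[:3,3], V[:3,:3].T@d3
def plane(f,uv,z,fish=False):
    c,d=ray(f,uv,fish); return (c+d*(z-c[2])/d[2])[:2]
def proj(f,p,fish=False):
    K=f["mtx"];V=f["view"];q=V[:3,:3]@np.array(p)+V[:3,3]
    if fish:
        th=np.arctan2(np.hypot(q[0],q[1]),q[2]);n=max(np.hypot(q[0],q[1]),1e-9);d=q[:2]/n*th
    else: d=q[:2]/q[2]
    return d*np.diag(K)[:2]+K[:2,2]
def tri(rays):
    A=np.zeros((3,3));b=np.zeros(3)
    for c,d in rays:
        d=d/np.linalg.norm(d);P=np.eye(3)-np.outer(d,d);A+=P;b+=P@c
    return np.linalg.solve(A,b)
E
python3 - <<'E'
from h import *
t=dict(np.load("pics/top0.npz"));s=dict(np.load("pics/scene0.npz"))
T=lambda u,v:(140+u/2.6,220+v/2.6)
S=lambda u,v:(210+u/2.6,160+v/2.6)
for n,a,b,z in [("fork",(669,147),(112,55),.153),("ubush",(573,127),(190,110),.139),("pin",(346,171),(432,190),.097),("rod",(171,131),(604,225),.178),("reamer",(261,152),(512,207),.138),("blue",(84,162),(710,238),.17),("purple",(152,47),(601,315),.17)]:
    ta=T(*a);sb=S(*b)
    print(n,ta,plane(t,ta,z),plane(s,sb,z),tri([ray(t,ta),ray(s,sb)]))
E
```

```text
fork (397.3076923076923, 276.53846153846155) [ 0.5112 -0.1729] [ 0.5162 -0.1705] [ 0.5118 -0.1736  0.1474]
ubush (360.38461538461536, 268.84615384615387) [ 0.5343 -0.0771] [ 0.5373 -0.0749] [ 0.5346 -0.0769  0.1354]
pin (273.0769230769231, 285.7692307692308) [0.4952 0.16  ] [0.4977 0.1636] [0.4951 0.1616 0.0932]
rod (205.76923076923077, 270.38461538461536) [0.5283 0.3267] [0.5342 0.33  ] [0.529  0.329  0.1712]
reamer (240.3846153846154, 278.46153846153845) [0.5112 0.2433] [0.5175 0.2453] [0.512  0.2444 0.1312]
blue (172.30769230769232, 282.3076923076923) [0.4989 0.414 ] [0.5021 0.4181] [0.4991 0.4169 0.1655]
purple (198.46153846153845, 238.07692307692307) [0.6154 0.351 ] [0.621  0.3551] [0.6165 0.3539 0.1632]
```

```bash
cat >> h.py <<'E'
def quat(phi):
    x=np.array([0,0,-1.]);z=np.array([np.cos(phi),np.sin(phi),0]);y=np.cross(z,x)
    return R.from_matrix(np.c_[x,y,z]).as_quat()
def shot(name,fn):
    from bench import eyes
    f=eyes.grab_frame(name);cv2.imwrite(f"pics/{fn}.png",f["frame"][:,:,::-1]);np.savez(f"pics/{fn}.npz",**f);return f
E
python3 - <<'E'
from h import *
from bench import env,kinematics,monitor
w=dict(np.load("pics/wrist0.npz"));s=monitor.sense()
V=w["view"];c=-V[:3,:3].T@V[:3,3];T=R.from_quat(s["ee_rot"]).as_matrix()
print("cam in tcp",T.T@(c-s["position"]),"fwd",T.T@V[2,:3],"toolR",T)
for n,p in [("pin",[.4955,.161,.25]),("rod",[.529,.328,.33]),("fork",[.512,-.173,.3])]:
  for phi in [-.2,np.pi-.2,np.pi/2-.2,-np.pi/2-.2]:
    print(n,phi,kinematics.ik(p,quat(phi)))
E
```

```text
cam in tcp [-0.1417  0.0805 -0.    ] fwd [ 0.95   -0.3122 -0.0006] toolR [[-0.0002  0.9018  0.4321]
 [ 0.0009  0.4321 -0.9018]
 [-1.      0.0002 -0.0009]]
pin -0.2 [ 0.089   0.2907  1.4782 -0.      1.3727  0.289 ]
pin 2.941592653589793 [ 0.089   0.2907  1.4782 -0.      1.3727 -2.8526]
pin 1.3707963267948966 [ 0.089   0.2907  1.4782 -0.      1.3727 -1.2818]
pin -1.7707963267948965 [ 0.089   0.2907  1.4782 -0.      1.3727  1.8598]
rod -0.2 [ 0.3671  0.5043  0.9694 -0.      1.6679  0.5671]
rod 2.941592653589793 [ 0.3671  0.5043  0.9694 -0.      1.6679 -2.5745]
rod 1.3707963267948966 [ 0.3671  0.5043  0.9694 -0.      1.6679 -1.0037]
rod -1.7707963267948965 [ 0.3671  0.5043  0.9694 -0.      1.6679  2.1379]
fork -0.2 [-0.5427  0.3092  1.325  -0.      1.5074 -0.3427]
fork 2.941592653589793 [-0.5427  0.3092  1.325   0.      1.5074  2.7989]
fork 1.3707963267948966 [-0.5427  0.3092  1.325  -0.      1.5074 -1.9135]
fork -1.7707963267948965 [-0.5427  0.3092  1.325  -0.      1.5074  1.2281]
```

```bash
python3 - <<'E'
from h import *
from bench import env,kinematics,monitor
env.reach([.515,-.14,.30],quat(-.24))
shot("wrist","w1")
env.reach([.505,.20,.30],quat(-.2))
shot("wrist","w2");print(monitor.sense()["clock"],monitor.sense()["contact_force"])
E
```

```text
3.1667 [ 0.6845  0.4357 -0.1221]
```

View pics/w1.png

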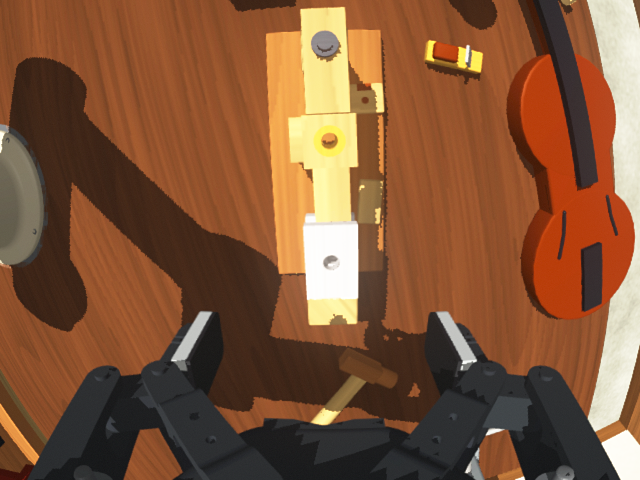

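View pics/w2.png

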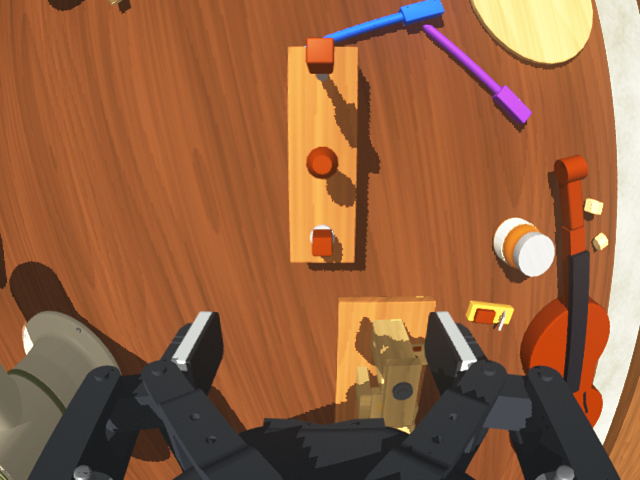

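```bash
python3 - <<'E'
import cv2,numpy as np
a=cv2.imread("pics/w1.png");b=cv2.imread("pics/w2.png")
f=lambda i,u,v,w:cv2.resize(i[v-w:v+w,u-w:u+w],(390,390),interpolation=0)
cv2.imwrite("pics/c3.png",np.vstack([np.hstack([f(a,331,262,25),f(a,329,141,25)])]))
cv2.imwrite("pics/c4.png",np.hstack([f(b,322,242,25),f(b,320,60,30)]))
E
```

```text
(no output)
```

View pics/c3.png

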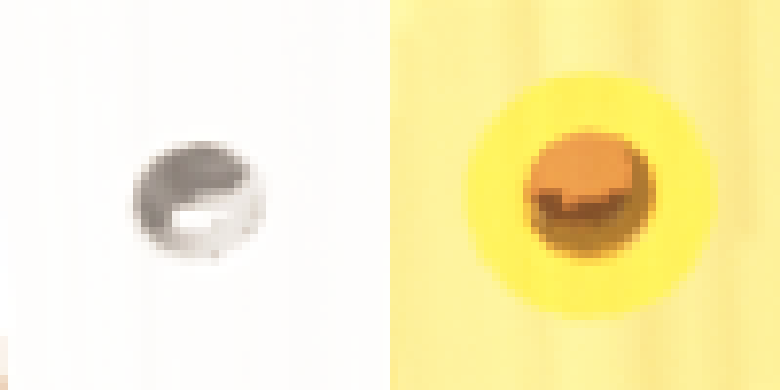

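View pics/c4.png

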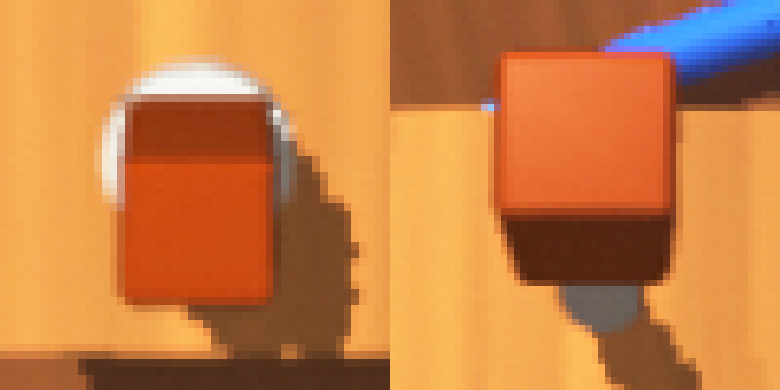

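```bash
python3 - <<'E'
from h import *
a=dict(np.load("pics/w1.npz"));b=dict(np.load("pics/w2.npz"))
P=lambda f,u,v,z:plane(f,(u-.5,v-.5),z,True)
fk=P(a,331.5,262.5,.153);ub=P(a,329.7,141,.139)
print("fork",fk,"ub",ub,np.linalg.norm(ub-fk),"yaw",-np.arctan2(*(ub-fk)))
pin=P(b,322,246.9,.097);rod=P(b,320.15,50.3,.178);rm=P(b,321,162,.13)
print("pin",pin,"rod",rod,"reamer",rm,np.linalg.norm(rod-pin),-np.arctan2(*(rod-pin)))
# block long edges: left edge (289,48)-(291,262), right (357,48)-(355,262) at z=.06
for p,q in [((289,48),(291,262)),((357.5,48),(355.5,262))]:
    x=P(b,*p,.06);y=P(b,*q,.06);print("edge",x,y,-np.arctan2(*(x-y)))
# hole positions on block: shank meets block
print("rod foot", P(b,290+(600-390)/6.5,30+318/6.5,.06))
E
```

```text
fork [ 0.5137 -0.1714] ub [ 0.5357 -0.0751] 0.09876691770949524 yaw -0.22484368219946643
pin [0.4967 0.1649] rod [0.53   0.3322] reamer [0.5133 0.2492] 0.1705691538192303 -0.1969124320188596
edge [0.5038 0.3657] [0.457  0.1424] -0.2064996717078894
edge [0.5712 0.3519] [0.5266 0.1282] -0.19674152477739681
rod foot [0.5299 0.3264]
```

```bash
python3 - <<'E'
from h import *
from bench import env,kinematics,monitor
q=quat(-.2)
env.reach([.4967,.1649,.15],q)
print(env.movel([.4967,.1649,.068],velocity=.12,guard=8))
shot("wrist","w3")
s0=monitor.sense()
env.close_gripper(80);s=monitor.sense()
print(s["finger_gap"],s["position"],s["contact_force"]-s0["contact_force"],s["ft_torque"]-s0["ft_torque"],s["clock"])
env.movel([.4967,.1649,.16],velocity=.12)
shot("wrist","w4");s=monitor.sense();print(s["position"],s["contact_force"]-s0["contact_force"],s["finger_gap"],s["clock"])
E
```

```text
False
0.22285501765550453 [0.4969 0.1649 0.0683] [ 0.1252 -0.2039  4.2858] [0.0139 0.1425 0.0432] 5.3333
[0.4963 0.1648 0.1591] [1.28   0.4146 0.6103] 0.22193270737927917 6.3
```

View pics/w3.png

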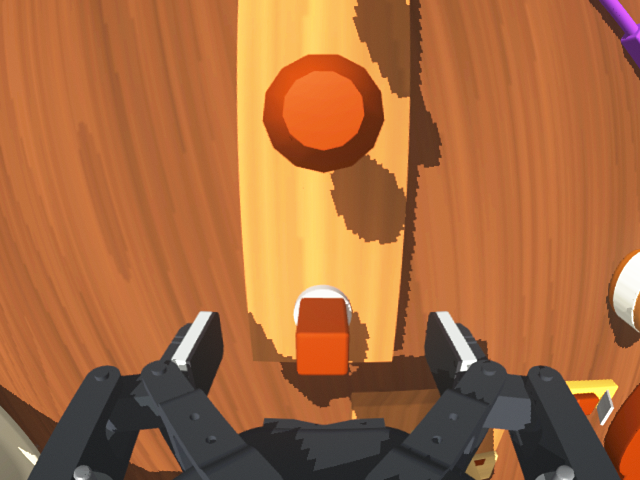

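View pics/w4.png

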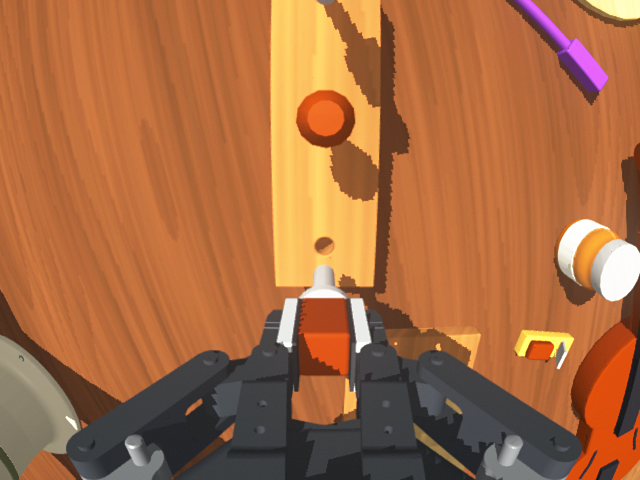

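```bash
python3 - <<'E'
from h import *
f=dict(np.load("pics/w4.npz"));yx=np.array([.2,.98]);p=np.array([.4963,.1648])
for n,z in [("tip",.101),("taper",.108),("flangebot",.151),("top",.188)]:
  for dy in [-.002,0,.002]: print(n,dy,proj(f,[*(p+dy*yx),z],True))
i=cv2.imread("pics/w4.png")[225:385,245:405]
cv2.imwrite("pics/c5.png",cv2.resize(i,(640,640),interpolation=0)[:600])
E
```

```text
tip -0.002 [323.4781 271.6157]
tip 0 [323.4825 268.4283]
tip 0.002 [323.4869 265.2188]
taper -0.002 [323.4647 276.3487]
taper 0 [323.4692 273.0803]
taper 0.002 [323.4737 269.7876]
flangebot -0.002 [323.3608 313.1494]
flangebot 0 [323.3657 309.3243]
flangebot 0.002 [323.3708 305.4563]
top -0.002 [323.2262 360.6979]
top 0 [323.2312 356.3731]
top 0.002 [323.2363 351.9753]
```

View pics/c5.png

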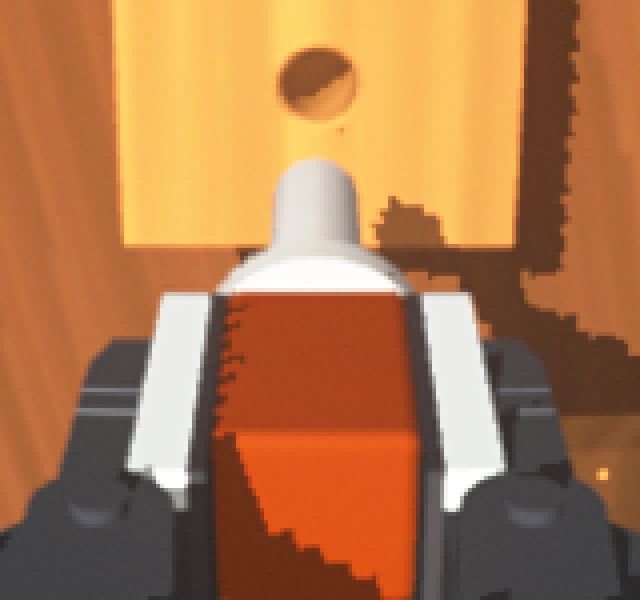

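```bash
python3 - <<'E'
from h import *
from bench import env,kinematics,monitor
env.movel([.4967,.1649,.24],velocity=.2)
env.reach([.5137,-.1714,.225],quat(-.22))
env.hold(.2)
f=shot("wrist","w5");s=monitor.sense();print(s["position"],s["clock"],s["contact_force"])
p=s["position"][:2];z=s["position"][2]-.058;yx=np.array([.218,.976])
for dy in(0,.0025,-.0025): print("tip",proj(f,[*(p+dy*yx),z],True))
print("shoulder edge",proj(f,[*(p+.006*yx),z+.007],True),"hole pred",proj(f,[.5137,-.1714,.153],True))
i=cv2.imread("pics/w5.png")[225:385,245:405]
cv2.imwrite("pics/c6.png",cv2.resize(i,(640,640),interpolation=0)[:600])
E
```

```text
[ 0.5139 -0.1707  0.2251] 8.375 [ 0.8246  0.6331 -0.435 ]
tip [323.2285 268.8228]
tip [323.2326 264.8069]
tip [323.2245 272.8039]
shoulder edge [323.2373 263.5326] hole pred [323.1862 261.4031]
```

View pics/c6.png

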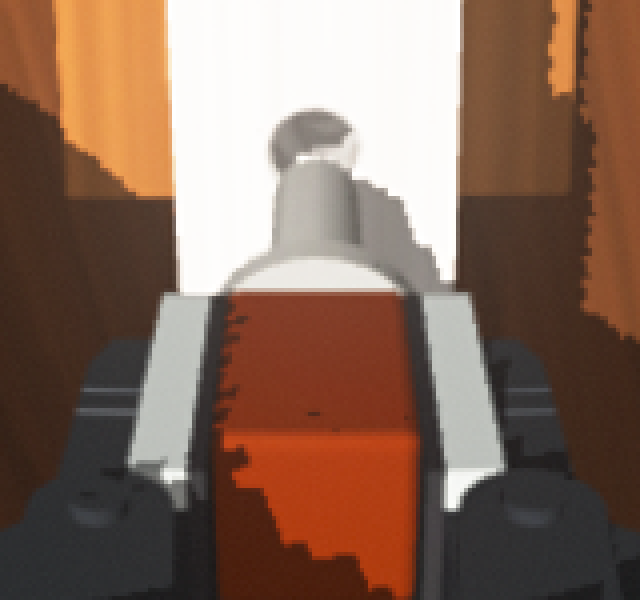

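```bash
python3 - <<'E'
from h import *
from bench import env,kinematics,monitor
q=quat(-.22);x=np.array([.976,-.218])
t=np.array([.5137,-.1714])-x*.0003
f0=monitor.sense()["contact_force"]
for z in [.210,.203,.197,.191,.185,.178,.170,.163]:
    g=env.movel([*t,z],velocity=.05,guard=14)
    s=monitor.sense();print(z,g,s["position"]-[*t,z],s["contact_force"]-f0,s["clock"])
    if g: break
E
```

```text
0.21 False [-0.0001  0.     -0.0003] [-0.5136 -1.2992  0.2578] 8.825
0.203 False [-0.0001  0.     -0.0003] [-0.235  -1.0807 -0.0654] 9.1167
0.197 False [-0.0001  0.     -0.0003] [-0.5652 -0.1784  0.0959] 9.3833
0.191 False [ 0.0004 -0.0002 -0.    ] [ 1.5365 -1.0285 -0.1166] 9.65
0.185 False [-0.0001 -0.0001 -0.0005] [ 2.2598 -2.9426 -2.2686] 9.9167
0.178 False [-0.0003  0.0001 -0.0006] [ 1.7727 -3.6967 -3.0447] 10.2083
0.17 False [-0.0003  0.0001 -0.0006] [ 1.5058 -3.8295 -1.5739] 10.5167
0.163 False [-0.0003  0.0001 -0.0005] [ 2.5731 -3.4232 -2.6589] 10.8083
```

```bash
python3 - <<'E'
from h import *
from bench import env,kinematics,monitor
x=np.array([.976,-.218]);y=np.array([.218,.976])
t=np.array([.5137,-.1714])-x*.0003-y*.0005
f0=monitor.sense()["contact_force"]
g=env.movel([*t,.156],velocity=.02,guard=12)
s=monitor.sense();print(g,s["position"],s["contact_force"]-f0,s["contact_force"],s["clock"])
shot("wrist","w6");shot("scene","s6")
i=cv2.imread("pics/w6.png")[205:385,235:415]
cv2.imwrite("pics/c7.png",cv2.resize(i,(600,600),interpolation=0)[:600])
E
```

```text
True [ 0.514  -0.1718  0.1613] [-2.0948  1.9698  7.0061] [ 1.3029 -0.8203  3.9122] 11.0583
```

View pics/c7.png

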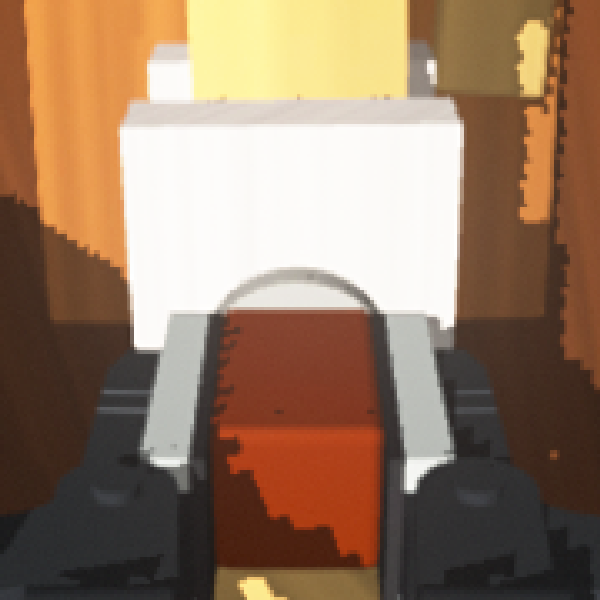

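```bash
python3 - <<'E'
from h import *
from bench import env,kinematics,monitor
s=monitor.sense();p=s["position"]
g=env.movel([p[0],p[1],.159],velocity=.02,guard=10);print(g,monitor.sense()["position"])
p=monitor.sense()["position"]
env.release()
env.movel([p[0],p[1],.26],velocity=.15)
y=np.array([.218,.976])
env.reach([*(p[:2]-y*.05),.27],quat(-.22))
shot("wrist","w7");s=monitor.sense();print(s["position"],s["clock"],s["contact_force"])
E
```

```text
False [ 0.5141 -0.1718  0.1612]
[ 0.5029 -0.2205  0.269 ] 13.2583 [-0.4327  0.4729  0.2052]
```

View pics/w7.png

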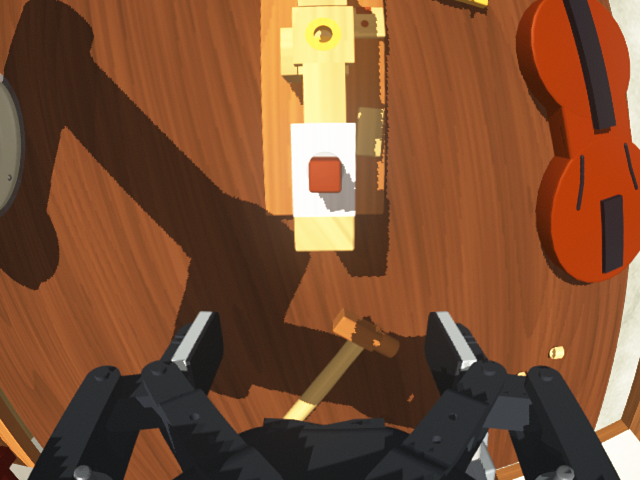

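```bash
python3 - <<'E'
from h import *
from bench import env,kinematics,monitor
y=np.array([.218,.976]);ub=np.array([.5351,-.075])
env.movel([*(ub-y*.0805),.27],velocity=.2);env.hold(.15)
f=shot("wrist","w8");s=monitor.sense();print(s["position"],s["clock"])
uv=proj(f,[*ub,.139],True);print(uv)
u,v=uv.round().astype(int)
i=cv2.imread("pics/w8.png")[max(v-30,0):v+30,u-30:u+30];print(v-30)
cv2.imwrite("pics/c8.png",cv2.resize(i,(600,600),interpolation=0))
i=cv2.imread("pics/w8.png");cv2.imwrite("pics/c9.png",cv2.resize(i[v-40:v+160,u-100:u+100],(600,600),interpolation=0))
E
```

```text
[ 0.5174 -0.1542  0.2698] 13.95
[323.256  125.3943]
95
```

View pics/c8.png

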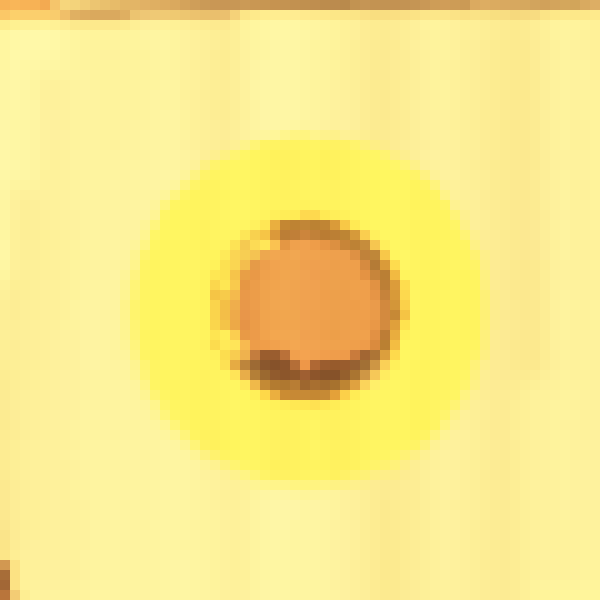

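View pics/c9.png

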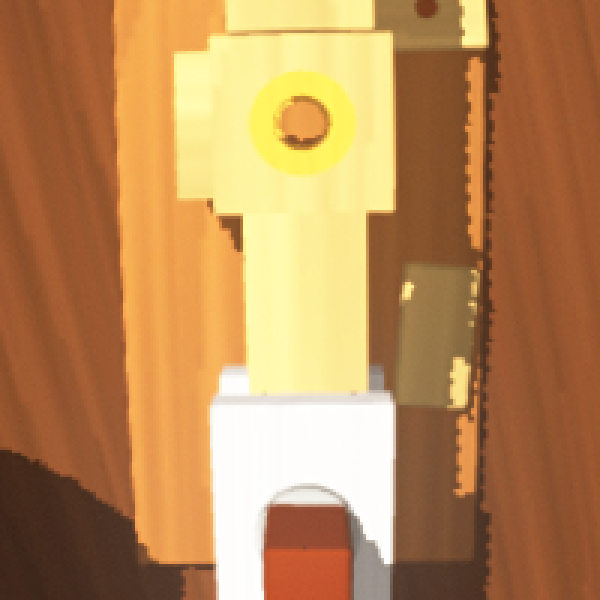

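```bash
python3 - <<'E'
from h import *
from bench import env,kinematics,monitor
env.reach([.53,.3322,.24],quat(-.2));env.hold(.15)
f=shot("wrist","w9");s=monitor.sense();print(s["position"],s["clock"])
print(proj(f,[.53,.3322,.178],True), proj(f,[.53,.3322,.128],True), proj(f,[.53,.3322,.06],True))
E
```

```text
[0.5304 0.3316 0.2401] 15.925
[322.2065 264.8323] [322.3913 239.3664] [322.5604 216.5037]
```

View pics/w9.png

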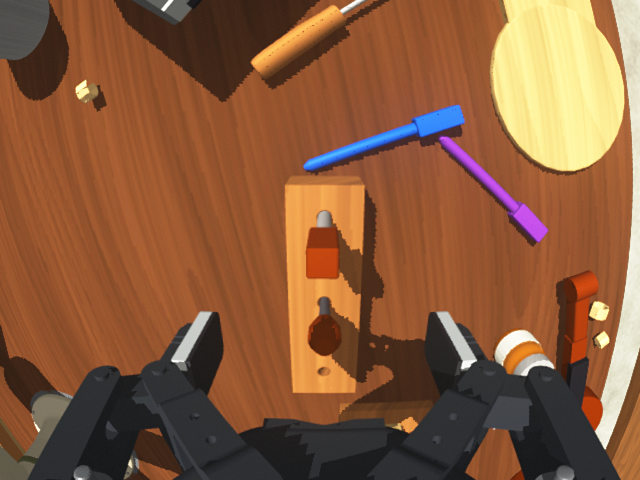

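```bash
python3 - <<'E'
from h import *
shot("scene","s10")
a=cv2.imread("pics/s10.png")[150:350,200:520]
cv2.imwrite("pics/c10.png",cv2.resize(a,(800,500)))
E
```

```text
(no output)
```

View pics/c10.png

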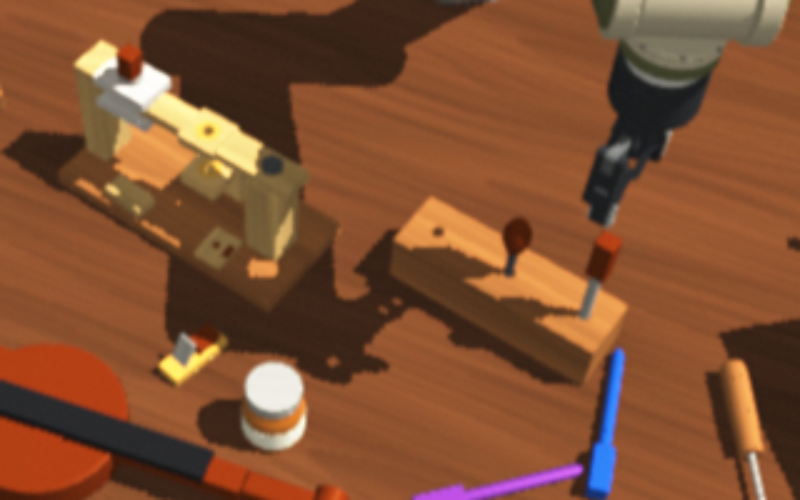

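```bash
python3 - <<'E'
from h import *
from bench import env,kinematics,monitor
print(env.movel([.5300,.3320,.136],velocity=.12,guard=8))
env.close_gripper(100);s=monitor.sense();print(s["finger_gap"],s["position"],s["contact_force"],s["clock"])
env.movel([.5300,.3320,.30],velocity=.15)
env.reach([.5354,-.0748,.292],quat(-.22));env.hold(.2)
f=shot("wrist","w10");s=monitor.sense();print(s["position"],s["contact_force"],s["clock"])
p=s["position"];y=np.array([.218,.976])
for z in (.128,.121,.108,.058,.008):print(z,proj(f,[*p[:2],p[2]-z],True))
print("near sh edge",proj(f,[*(p[:2]+.006*y),p[2]-.121],True),"tip edge",proj(f,[*(p[:2]+.0025*y),p[2]-.128],True))
print("hole",proj(f,[.5351,-.075,.139],True))
i=cv2.imread("pics/w10.png")
cv2.imwrite("pics/c11.png",cv2.resize(i[150:330,235:415],(600,600),interpolation=0))
E
```

```text
False
0.22362660455044164 [0.5302 0.332  0.1362] [ 0.5842 -0.2561  2.5181] 17.6083
[ 0.5356 -0.0742  0.292 ] [-0.3769  0.5391 -1.7906] 20.6083
0.128 [323.3047 234.1277]
0.121 [323.3041 236.8375]
0.108 [323.3028 242.2364]
0.058 [323.297  268.7517]
0.008 [323.2897 309.7133]
near sh edge [323.3103 229.0327] tip edge [323.3072 230.958 ]
hole [322.9569 226.4238]
```

View pics/c11.png

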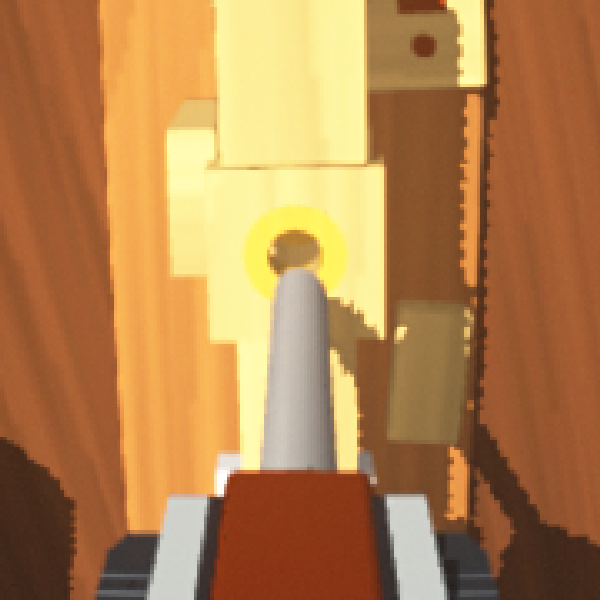

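View pics/w10.png

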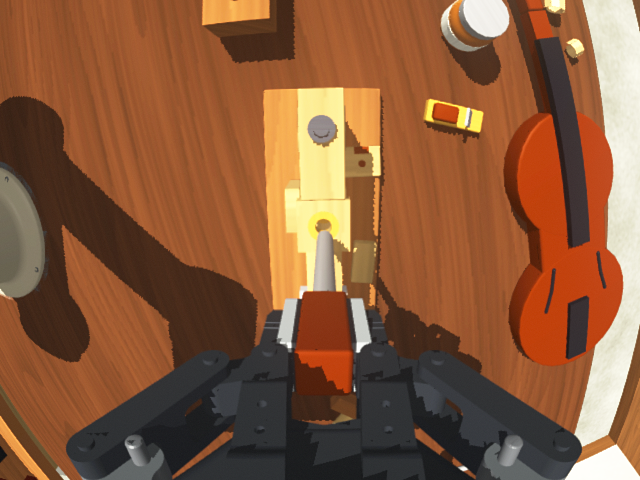

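```bash
python3 - <<'E'
from h import *
f=dict(np.load("pics/w10.npz"))
ub=np.array([.5351,-.075]);y=np.array([.218,.976]);x=np.array([.976,-.218])
for n,d in [("far hole",.007*y),("far ring",.013*y),("L ring",-.013*x),("R ring",.013*x),("R hole",.007*x)]: print(n,proj(f,[*(ub+d),.139],True))
i=f["frame"][205:250,305:350].astype(int)
hsv=cv2.cvtColor(f["frame"],cv2.COLOR_RGB2HSV)
m=((hsv[...,1]>120)&(hsv[...,0]>22)&(hsv[...,0]<34)&(hsv[...,2]>200))[200:250,295:360]
n,l,st,c=cv2.connectedComponentsWithStats(m.astype(np.uint8));k=1+st[1:,4].argmax();print(st[k]+[295,200,0,0,0],c[k])
E
```

```text
far hole [322.9613 218.175 ]
far ring [322.9652 211.0299]
L ring [307.1617 226.4231]
R ring [338.7531 226.4458]
R hole [331.466 226.433]
[308 211  32  29 435] [27.8437 23.3494]
```

```bash
python3 - <<'E'
from h import *
from bench import env,kinematics,monitor
t=np.array([.5345,-.0742])
env.movel([*t,.280],velocity=.05);env.hold(.2)
f0=monitor.sense()["contact_force"]
x=np.array([.976,-.218]);y=np.array([.218,.976])
for z in [.272,.266,.258,.250,.240,.230]:
    g=env.movel([*t,z],velocity=.04,guard=6)
    s=monitor.sense();F=s["contact_force"]-f0;print(z,g,s["position"]-[*t,z],"Fx %.1f Fy %.1f Fz %.1f"%(F[:2]@x,F[:2]@y,F[2]),s["ft_torque"],s["clock"])
    if g: break
shot("wrist","w11")
i=cv2.imread("pics/w11.png")
cv2.imwrite("pics/c12.png",cv2.resize(i[150:330,235:415],(600,600),interpolation=0))
E
```

```text
0.272 False [-0.0001  0.     -0.0003] Fx 0.6 Fy -1.1 Fz 0.9 [-0.0291  0.0127 -0.0274] 21.55
0.266 False [-0.0001  0.     -0.0003] Fx 0.1 Fy -1.2 Fz -0.4 [0.025  0.0011 0.0121] 21.85
0.258 False [-0.0001  0.     -0.0003] Fx -0.1 Fy -0.4 Fz 0.6 [ 0.0197 -0.0426  0.0279] 22.2
0.25 False [-0.0001  0.     -0.0003] Fx -0.3 Fy -0.9 Fz 0.5 [ 0.048  -0.0375 -0.0316] 22.55
0.24 False [-0.0001  0.     -0.0002] Fx -0.3 Fy -1.0 Fz 0.7 [-0.0209  0.0141  0.0074] 22.95
0.23 False [-0.0001  0.     -0.0002] Fx 0.1 Fy -0.2 Fz -0.3 [-0.03   -0.0377  0.001 ] 23.35
```

View pics/c12.png

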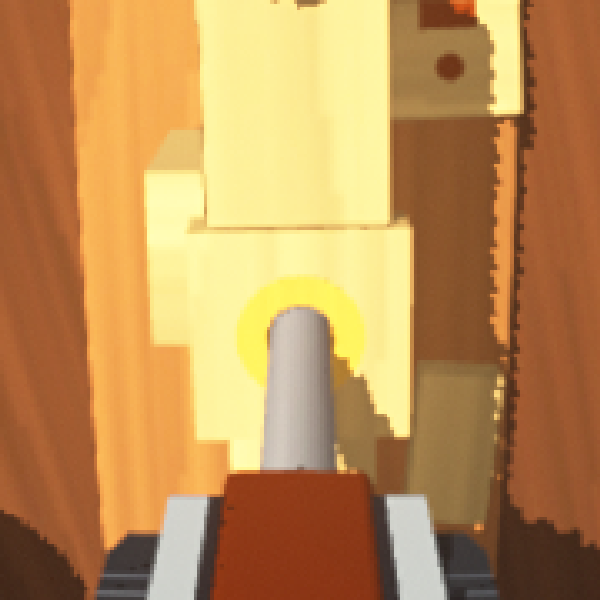

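```bash
python3 - <<'E'
from h import *
from bench import env,kinematics,monitor
t=np.array([.5345,-.0742]);x=np.array([.976,-.218]);y=np.array([.218,.976])
f0=monitor.sense()["contact_force"]
for z in [.220,.211,.205,.200,.194,.185,.178]:
    g=env.movel([*t,z],velocity=.04,guard=6)
    s=monitor.sense();F=s["contact_force"]-f0;print(z,g,s["position"]-[*t,z],"Fx %.1f Fy %.1f Fz %.1f"%(F[:2]@x,F[:2]@y,F[2]),s["finger_gap"],s["clock"])
    if g: break
shot("wrist","w12");shot("scene","s12")
i=cv2.imread("pics/w12.png")
cv2.imwrite("pics/c13.png",cv2.resize(i[150:390,205:445],(600,600),interpolation=0))
i=cv2.imread("pics/s12.png");cv2.imwrite("pics/c14.png",cv2.resize(i[140:290,200:400],(800,600),interpolation=2))
E
```

```text
0.22 False [-0.0001  0.     -0.0003] Fx -0.3 Fy 0.8 Fz 0.6 0.22065352294455154 23.8
0.211 False [-0.0001  0.     -0.0003] Fx 0.2 Fy 0.6 Fz 0.0 0.22363194658374694 24.175
0.205 False [-0.0001  0.     -0.0003] Fx 0.1 Fy 0.8 Fz 0.4 0.2194871489526437 24.475
0.2 False [-0.0001  0.     -0.0003] Fx 0.1 Fy -0.8 Fz -0.3 0.2179950546441599 24.75
0.194 False [-0.0001  0.0001 -0.0003] Fx 0.0 Fy 1.1 Fz -0.4 0.21786001695154023 25.05
0.185 False [-0.0001  0.0001 -0.0003] Fx -0.3 Fy 0.5 Fz -0.2 0.21678408569823118 25.425
0.178 False [-0.0001  0.     -0.0003] Fx 0.4 Fy 0.7 Fz 0.1 0.2225310306417335 25.75
```

View pics/c13.png

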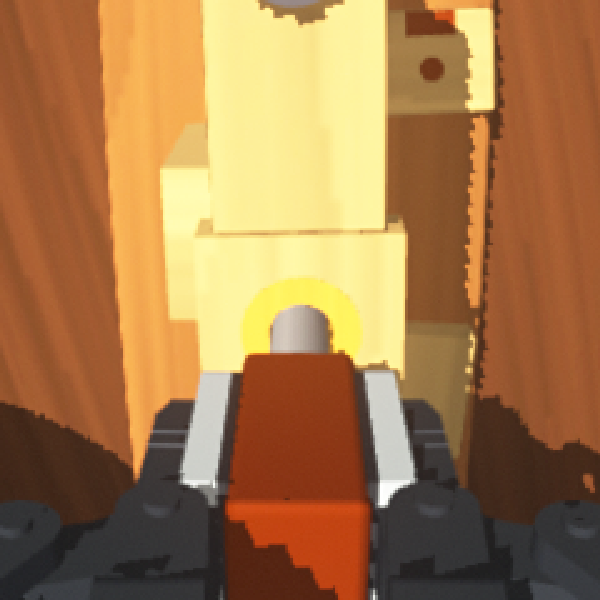

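View pics/c14.png

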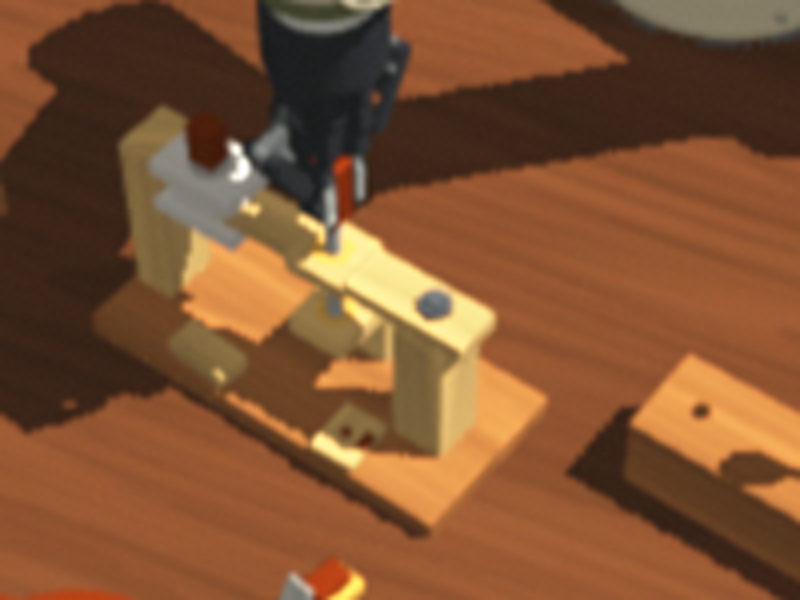

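```bash
python3 - <<'E'
from h import *
y=np.array([.218,.976])
f=dict(np.load("pics/w12.npz"));p=np.array([.5344,-.0742])
for z in (.165,.170,.175): print("shoulder edge z",z,proj(f,[*(p+.010*y),z],True))
print("measured v", 150+353*.4)
for n in ("w7","w8"):
    f=dict(np.load(f"pics/{n}.npz"));h=cv2.cvtColor(f["frame"],cv2.COLOR_RGB2HSV)
    q=np.array([.5141,-.1718])
    for z in (.187,.190,.193): print(n,z,"near edge",proj(f,[*(q+.01*y),z],True),"flange",proj(f,[*(q+.013*y),z-.037],True))
    i=f["frame"][120:300,290:360]
    u=325-290
    col=f["frame"][:,325].astype(int)
    print([ (v,tuple(col[v].tolist())) for v in (range(150,200,2) if n=="w7" else range(240,290,2))])
E
```

```text
shoulder edge z 0.165 [323.3193 285.3592]
shoulder edge z 0.17 [323.3129 290.0269]
shoulder edge z 0.175 [323.3061 294.9572]
measured v 291.20000000000005
w7 0.187 near edge [323.6851 158.7798] flange [323.713  149.9632]
w7 0.19 near edge [323.6816 159.2162] flange [323.7103 150.2355]
w7 0.193 near edge [323.678  159.6645] flange [323.7076 150.5143]
[(150, (254, 253, 253)), (152, (239, 235, 229)), (154, (245, 242, 237)), (156, (221, 192, 174)), (158, (149, 78, 54)), (160, (171, 85, 57)), (162, (210, 99, 57)), (164, (209, 100, 59)), (166, (208, 98, 57)), (168, (206, 97, 57)), (170, (206, 99, 58)), (172, (206, 98, 56)), (174, (205, 97, 56)), (176, (204, 95, 55)), (178, (205, 96, 57)), (180, (203, 94, 54)), (182, (202, 95, 55)), (184, (201, 94, 53)), (186, (200, 91, 52)), (188, (197, 89, 49)), (190, (192, 88, 50)), (192, (132, 85, 67)), (194, (160, 150, 142)), (196, (162, 152, 143)), (198, (162, 151, 142))]
w8 0.187 near edge [324.2931 265.6459] flange [324.1851 243.547 ]
w8 0.19 near edge [324.3031 267.3588] flange [324.1928 244.8187]
w8 0.193 near edge [324.3133 269.1122] flange [324.2006 246.1172]
[(240, (254, 253, 252)), (242, (254, 253, 252)), (244, (255, 254, 253)), (246, (229, 222, 213)), (248, (231, 228, 218)), (250, (242, 240, 235)), (252, (234, 223, 211)), (254, (149, 79, 56)), (256, (147, 75, 52)), (258, (146, 76, 53)), (260, (146, 77, 51)), (262, (148, 75, 51)), (264, (149, 74, 50)), (266, (149, 76, 52)), (268, (188, 85, 51)), (270, (204, 89, 48)), (272, (199, 88, 50)), (274, (199, 87, 48)), (276, (199, 88, 49)), (278, (199, 85, 47)), (280, (199, 84, 47)), (282, (199, 85, 48)), (284, (196, 82, 44)), (286, (195, 83, 43)), (288, (195, 82, 44))]
```

```bash
python3 - <<'E'
from bench import env,monitor,job
s=monitor.sense();print(s["position"],s["contact_force"],s["finger_gap"],s["clock"])
job.hand_in()
E
```

```text
[ 0.53451983 -0.07423069  0.17803477] [ 0.88441214  0.72209601 -1.49205779] 0.2201653411124938 25.85
the job is handed in; nothing more can be done
```

The swing arm is locked, the guide rod is through both bushings and still held by the gripper, and the job was handed in at about 26 s of the 72 s allowed.

- **Lock pin:** I pushed it down until it stopped, at about 12 N, and let go. The gripper height at the stop matched a flush flange to about 0.3 mm. A later wrist picture put the top of the handle at about 190 mm, which also fits a seated pin.
- **Guide rod:** It went down through both bushings with less than about 1.5 N on the tool. By arm position and the last wrist picture, the shoulder is at about 171 mm, some 32 mm above the arm. That puts the tip at about 51 mm, roughly 14 mm below the lower bushing's underside. I worked the tip's position out from these figures, because the bushing block hides it from the camera.
- **Disagreements:** The rod's tip sat about 1 mm to the side of where the gripper pose placed it. I corrected for that before threading it. The rod may also lean slightly, by about 0.006 rad.
- **Look-alikes:** The blue and purple rods stood upright in the first picture and were already lying on the bench in the second wrist picture, taken before the gripper had gripped anything. By then I had made two high moves and the force sensor showed no contact, so I take it they fell by themselves. I left them there.

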